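Nip a folded hinge in the vise and clip its leaves shut

ROBOT

A 6-joint arm with a two-finger parallel gripper is mounted at the origin on the work surface. World frame = base frame: x ahead of the robot, y to its left, z up, the work surface at z = 0. Lengths are in m, angles in rad, forces in N, time in s.
With the tool pointing down it reaches from about 0.15 to 0.775 m from the base axis. Payload 6.1 kg.
Tool frame: the origin (TCP) lies at the very end of the fingers, on their centre line; the grasp point (between the pads) lies 19 mm behind it (ctrl.hold_point_z is the distance from the TCP to the grasp point, in m); z points along the fingers, y is the line along which they close (so a half turn about z gives the same grasp; the last joint's range is limited). The gripper opens to 85 mm and grips with 20 to 120 N. Pads are 22 mm wide; open, the fingers measure 114 mm over their backs; the gripper's body (76 mm by 85 mm) begins 54 mm behind the grasp point. The pads swing forward as they close: fully open they stand 13 mm farther back than shut.
Start: joints at [1.187, 0.126, -0.04, 1.405, 0, 1.571], TCP at [0.197, 0.487, 0.231] pointing down, gripper open.
Joint ranges: [-2.72, 2.72], [-0.95, 1.95], [-1.27, 1.35], [-1.78, 2.02], [-1.46, 1.47], [-3.14, 3.14]. Speed limits (rad/s): [2.39, 2.39, 3.01, 3.14, 3.14, 3.14].

INTERFACE

Orientations are given as a unit quaternion [x, y, z, w].
In Python, from plant import observe, eyes, ctrl gives the robot as it stands.
- The arm moves only by the tool drive_tool, never from a script. Its argument "steps" is a list of rows, each an object of numbers: "claw": the opening, from 0 (shut) to 1 (fully open); "dx", "dy", "dz": the shift along the tool's x, y, z in cm; "turn": the turn about the tool's z in rad. In form: [{"claw": .., "dx": .., "dy": .., "dz": .., "turn": ..}, ...]. A call has 1 to 8 rows; each row is the pose to reach, as a shift and turn from the pose commanded when the call began, along the tool's axes at that moment; what a row does not reach only later rows make up. A row lasts 1/10 s, in which the tool goes at most 50 mm and 8.59 degrees, less where a joint would pass 70% of its speed; a pose out of reach is approached as far as the arm can. A call with a gripper value outside its range is refused whole. The fingers move at their own pace and stop on an object; "grip_force" is the grip in N (left out, the last holds). Time passes only in rows, so rows that repeat a pose let the fingers close. It gives the time, the measured TCP pose, the force, the opening and the grip force at its end, in the units of the state.
- observe(): the state, without advancing time (a new reading comes with each control period).
- eyes.snapshot(name): name is "scene" or "side" or "wrist"; returns the picture (400x640x3 uint8, red, green, blue); there is no depth.
- eyes.camera_info(name): a dict with "camera_matrix" (3x3 intrinsics, pixels), "k1" (the pictures are not rectified: a ray, as slopes to the right and down, at radius r is drawn at 1 + k1 r^2 times it, then the intrinsics apply), "T" (4x4, takes a point from camera to world coordinates); the wrist camera has in their place "T_tool_cam" (4x4, takes a point from camera to tool coordinates, whose origin is the TCP and whose axes are the flange's). Camera axes: x right, y down, z forward; pixel columns grow to the right and rows downward; lengths in m; the calibration is good to about 2 mm. A picture is of the moment at which its call begins: read the wrist's pose just before it. camera_info takes no time and is no camera call.
- ctrl.sign_off(): hands the job in; it is judged then, once.
The state is a dict: "clock": time; "qpos": joint angles; "joint_vel": joint speeds; "joint_torque": joint torques, N m; "tool_pos": TCP position; "tool_rot": TCP orientation; "force": force on the tool from outside, world axes, zero at the start; "wrist_torque": the same for the moment, N m; "opening": opening from 0.0 (shut) to 1.0 (fully open); "grip_force": force on a finger pad.
Only numpy, scipy, OpenCV 4.12 (cv2) and the standard library are available. Lean on these libraries where they do the work, as an engineer would, in place of code of your own. Each camera call takes 0.05 s, during which the arm holds its last target. There are 200 camera calls.

TASK

The folded brass piano hinge is to be drilled through both leaves at once: first push the vise's sliding jaw up until it nips the hinge against the fixed jaw. Then squeeze the spring clip off the drawer's rim and release it on the hinge's top edge, about the middle of its length, pushed well down so that it pinches both leaves together. Leave the hinge standing upright in the vise, and do not shift the other things on the bench.

Things in the scene. Friction and masses are not known exactly. Their poses are not given: they have to be found in the camera images.
- vise: Dark cast iron swivel vise, clamped to the bench's far lip. Origin on the bench top at its swivel axis, z up; x is the jaw's closing direction, from the sliding jaw (nearer the robot) to the fixed jaw. Flat bed at z = 40 mm, 56 mm wide in y, from x = -90 to +9 mm. The fixed jaw's gripping face is at x = +6 mm; jaws are 66 mm wide in y and their tops are at z = 68 mm.
- jaw (a joint): Travel of the sliding jaw in m along the vise's +x: the gap between the jaw faces is 0.036 minus this value, so the jaw touches the 6 mm hinge, itself against the fixed jaw, at 0.030. It slides with about 4 N of friction and stays where it is left.
- jaw_back (a point): Centre of the sliding jaw's flat back (outer) face, the one to push: 58 mm above the bench, 10 mm below the jaw's top; the face is 66 mm wide and reaches down to the bed at 41 mm. The jaw is 26 mm thick from this face to its gripping face.
- hinge: Brass piano hinge offcut folded shut, a loose upright plate standing on its knuckle on the vise's bed between the jaws: 6 mm thick (x), 110 mm long (y), 62 mm tall (z). Origin at the centre of its underside, z up; its free top edge (both leaves) is at z = 62 mm.
- drawer: Open wooden drawer box resting on the bench, fixed, 140 mm (x) by 200 mm (y) by 60 mm high, walls 6 mm thick, padlocks and hinges lying inside below the rim. Origin at the centre of its underside. The clip sits on the middle stretch of the wall at x = -67 mm, the one towards the robot.
- clip: 80 g steel spring clip, like a strong clothes peg, on the drawer's rim: jaws down, handles up. Origin on the pivot axis; y along it, x from jaw to jaw, z up. Right down, the 5 mm radius barrel rests on the edge: origin 5 mm above it. Jaws 20 mm wide reach to z = -26 mm. Flat handles, 20 mm wide, slope apart from z = 2 to 50 mm, tops 58 mm over the outsides at rest. The frame turns with one half.
- clip_arm (a joint): Angle between the clip's halves in rad: 0 = jaws parallel, 6 mm apart (on the rim or the hinge), -0.2 = quite shut, 0.75 = handles squeezed right in: parallel, 17 mm over the outsides, jaws gaping 25 mm at the tips, each half turned by half the angle. Squeezing takes 5 to 13 N.
- padbolt: Bystander: rusty padbolt on a 100 x 34 mm plate, lying flat; origin at the underside.
- stay: Bystander: chrome window stay, a flat bar 200 x 12 x 4 mm; origin at the underside's centre.
- dropbolt: Bystander: galvanised drop bolt, a 160 mm rod 12 mm thick with a bent end on two small plates; origin at the underside.
- escutcheon: Bystander: brass escutcheon plate 36 x 80 x 4 mm with a keyhole; origin at the underside's centre.
- oil_tin: Bystander: green oil tin, 56 mm in diameter, 75 mm high, standing; origin at the underside's centre.
Not all that is in view belongs to the job. Leave any turquoise look-alike of the hinge alone.

How it is judged:
On the way, in this order (a step that is already met when the one before it is completed fails the run):
1. the sliding jaw has been pushed up to the hinge, which stands upright between the jaws (jaw gap under 9 mm), while the clip is still on the drawer's rim (value of joint jaw above 0.027 m and angle between hinge's own z axis and vertical below 0.12 rad and z of hinge in the frame of vise between 0.034 and 0.046 m and y of hinge in the frame of vise between -0.03 and 0.03 m and distance of clip from where it was at the start of the episode below 0.02 m), for 0.2 s.
2. the clip is squeezed open and off the drawer (value of joint clip_arm above 0.2 rad and distance of clip from where it was at the start of the episode above 0.05 m and contact force between clip and drawer below 0.01 N), for 0.2 s.
At the end, for the whole second after the job is handed in: Jaw gap under 9 mm, hinge upright (0.12 rad) on the bed, within 30 mm of the vise's middle. Clip at rest across its top edge: within 22 mm of mid-length, square within 0.25 rad, pivot at most 15 mm above the edge, clip_arm within 0.09 rad of 0, pinching with over 2 N (value of joint jaw above 0.027 m and angle between hinge's own z axis and vertical below 0.12 rad and z of hinge in the frame of vise between 0.034 and 0.046 m and y of hinge in the frame of vise between -0.03 and 0.03 m and y of clip in the frame of hinge between -0.022 and 0.022 m and x of clip in the frame of hinge between -0.006 and 0.006 m and z of clip in the frame of hinge between 0.06 and 0.077 m and angle between the x axis of clip and the x axis of hinge, either way round below 0.25 rad and value of joint clip_arm between -0.09 and 0.09 rad and contact force between clip and hinge above 2 N and linear speed of each of clip, hinge below 0.02 m/s); the robot touches nothing.
It fails at once if another thing on the bench (padbolt, stay, drop bolt, escutcheon, oil tin) is moved by more than 30 mm (distance of any of padbolt, stay, dropbolt, escutcheon, oil_tin from where it was at the start of the episode above 0.03 m).
It also fails if it takes over 51 s, if anything falls off the work surface, if the arm or the gripper's body presses on something with over 40 N, if the wrist force passes 120 N, or if a joint passes its speed limit or range.

## Working session

There is one attempt and no reset: what is moved stays moved. The work goes in short steps, Python scripts to look and compute and a tool call to move; the robot and the scene stay as the last step left them, time stands still between calls to the robot, and variables do not carry over. Pictures are saved under pics/ and viewed, at most 13 in all, crops included, and the job is handed in when it is done.

Besides the shell and the picture viewer there is one more tool, called after ">>>" as name([rows], argument=value, ...), one row to a line, values as JSON. drive_tool: Moves the arm, as the interface text tells. Its arguments: {"type":"object","properties":{"steps":{"type":"array","items":{"type":"object","properties":{"claw":{"type":"number"},"dx":{"type":"number"},"dy":{"type":"number"},"dz":{"type":"number"},"turn":{"type":"number"}}}},"grip_force":{"type":"number"}},"required":["steps"]}

```bash
mkdir -p pics; ls; python3 - <<'E'
from plant import observe, eyes, ctrl
import cv2
for n in ("scene","side"):
    cv2.imwrite(f"pics/{n}0.png",eyes.snapshot(n)[:,:,::-1])
    i=eyes.camera_info(n);print(n,i)
print(eyes.camera_info("wrist"),observe())
E
```

```text
pics
scene {'camera_matrix': array([[505.31750447,   0.        , 314.72688999],
       [  0.        , 505.31750447, 198.78073053],
       [  0.        ,   0.        ,   1.        ]]), 'k1': -0.07131187294448019, 'T': array([[-0.47903383,  0.61132165, -0.6299305 ,  1.19668578],
       [ 0.87764058,  0.34707591, -0.33058332,  0.31517181],
       [ 0.01654096, -0.71121316, -0.70278179,  0.82433463],
       [ 0.        ,  0.        ,  0.        ,  1.        ]])}
side {'camera_matrix': array([[510.72652275,   0.        , 320.01627822],
       [  0.        , 510.72652275, 197.92836554],
       [  0.        ,   0.        ,   1.        ]]), 'k1': -0.06722229990803687, 'T': array([[ 0.99688557, -0.04070285,  0.06754579,  0.45445768],
       [-0.07875324, -0.55870478,  0.8256191 , -0.95054259],
       [ 0.00413311, -0.82836722, -0.56017021,  0.66907051],
       [ 0.        ,  0.        ,  0.        ,  1.        ]])}
{'camera_matrix': array([[329.02528968,   0.        , 317.65298065],
       [  0.        , 329.02528968, 194.59341313],
       [  0.        ,   0.        ,   1.        ]]), 'k1': -
[... 393 characters left out ...]
qpos': array([ 1.18703246e+00,  1.26326392e-01, -4.05236708e-02,  1.40539445e+00,
       -1.22440013e-05,  1.57082740e+00]), 'joint_vel': array([7.08073835e-04, 1.09458324e-04, 3.05570797e-03, 3.69238941e-04,
       2.64052406e-04, 9.34605591e-05]), 'joint_torque': array([ 1.00387457e-03, -4.36901128e+01,  3.53606379e+01,  1.36087174e-02,
        4.69980705e-05,  1.22324231e-07]), 'tool_pos': array([0.19643053, 0.48646504, 0.23059519]), 'tool_rot': array([ 1.90721826e-01,  9.81643856e-01, -7.11972345e-04, -1.32068438e-04]), 'force': array([ 0.19267931, -0.97628552,  0.04066404]), 'wrist_torque': array([-0.02936256,  0.01043035,  0.01458687]), 'grip_force': 0.0, 'opening': 1.0015770403993065}
```

View pics/scene0.png

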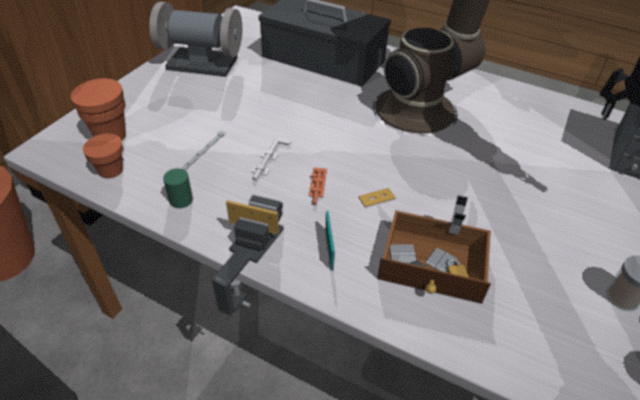

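View pics/side0.png

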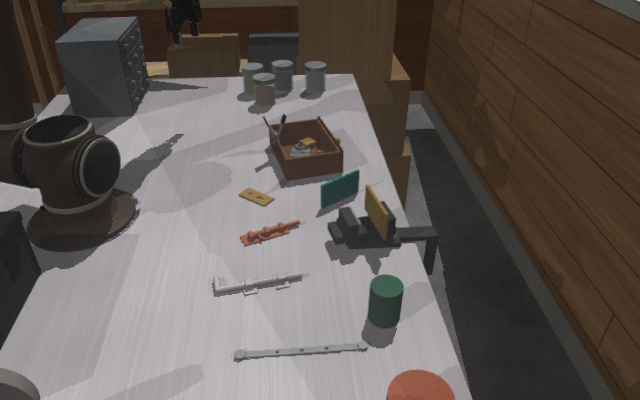

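The scene view shows the hinge at (253,217), the vise's sliding jaw at (265,208), the clip at (460,213) and the drawer at (435,260). In the side view the hinge is at (377,212), the sliding jaw at (350,222) and the clip at (278,126). Next I'll zoom in on these.

```bash
cat > h.py <<'E'
import numpy as np, cv2
from plant import observe, eyes, ctrl
from scipy.spatial.transform import Rotation as R
def cam(n,st=None):
    i=eyes.camera_info(n)
    if n=="wrist":
        T=np.eye(4);T[:3,:3]=R.from_quat(st["tool_rot"]).as_matrix();T[:3,3]=st["tool_pos"]
        i["T"]=T@i["T_tool_cam"]
    return i
def ray(i,uv):
    K=i["camera_matrix"];d=(np.array(uv,float)-K[:2,2])/K[0,0];s=d.copy()
    for _ in range(20): s=d/(1+i["k1"]*(s@s))
    v=i["T"][:3,:3]@np.r_[s,1];return i["T"][:3,3],v/np.linalg.norm(v)
def plane(i,uv,z):
    o,v=ray(i,uv);return o+v*(z-o[2])/v[2]
def proj(i,p):
    q=np.linalg.inv(i["T"])@np.r_[p,1];s=q[:2]/q[2];s=s*(1+i["k1"]*(s@s))
    return i["camera_matrix"][0,0]*s+i["camera_matrix"][:2,2]
def tri(rs):
    A=sum(np.eye(3)-np.outer(v,v) for o,v in rs);b=sum((np.eye(3)-np.outer(v,v))@o for o,v in rs)
    p=np.linalg.solve(A,b);return p,[np.linalg.norm(np.cross(p-o,v)) for o,v in rs]
def snap(n,f=None):
    st=observe();im=eyes.snapshot(n)[:,:,::-1].copy();i=cam(n,st)
    if f: cv2.imwrite("pics/"+f,im)
    return im,i
E
python3 - <<'E'
from h import *
s=cv2.imread("pics/scene0.png");d=cv2.imread("pics/side0.png")
def c(im,x,y):
    o=cv2.resize(im[y:y+75,x:x+100],(400,300),interpolation=cv2.INTER_CUBIC)
    for k in range(0,100,10):cv2.line(o,(4*k,0),(4*k,5 if k%50 else 14),(0,0,255),1)
    for k in range(0,75,10):cv2.line(o,(0,4*k),(5 if k%50 else 14,4*k),(0,0,255),1)
    return o
cv2.imwrite("pics/z.png",np.vstack([np.hstack([c(s,205,190),c(s,400,185)]),np.hstack([c(d,320,175),c(d,250,100)])]))
E
```

```text
(no output)
```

View pics/z.png

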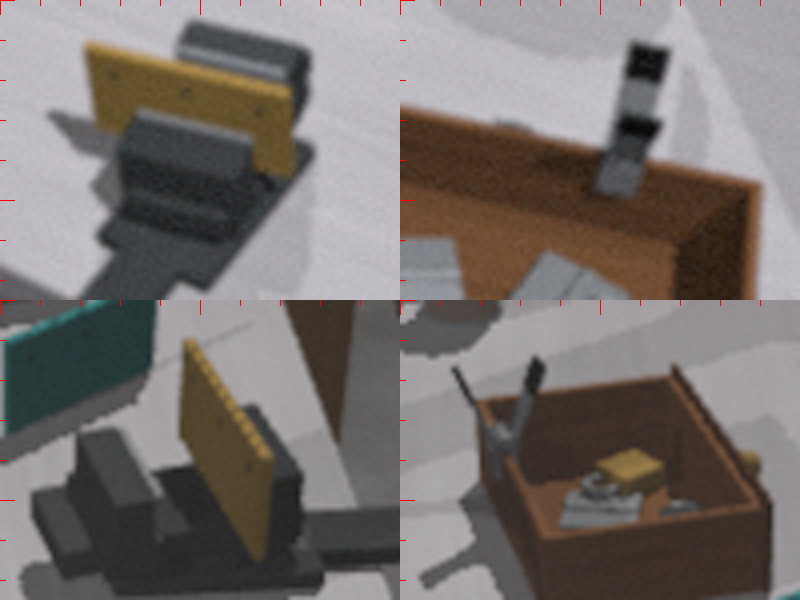

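```bash
python3 - <<'E'
from h import *
S=cam("scene");D=cam("side")
a=lambda x,y:(205+x/4,190+y/4)
b=lambda x,y:(400+(x-400)/4,185+y/4)
c=lambda x,y:(320+x/4,175+(y-300)/4)
d=lambda x,y:(250+(x-400)/4,100+(y-300)/4)
for n,p,q in [("hinge+y",a(292,90),c(187,341)),("hinge-y",a(88,43),c(270,460)),("hinge+y bot",a(293,175),c(182,438)),
 ("jaw back+y",a(311,48),c(78,432)),("jaw back-y",a(192,20),c(118,508)),
 ("rim corner +y in",b(757,185),d(480,402)),("handle back top",b(650,45),d(456,369)),("handle front top",b(640,122),d(537,360))]:
    P,e=tri([ray(S,p),ray(D,q)]);print(n,P.round(4),np.round(e,4))
for n,p,z in [("fixed jaw tops",(135,118),.068),("fixed",(252,155),.068),("fixed",(140,108),.068),("fixed",(258,133),.068)]:print(n,plane(S,a(*p),z).round(4))
E
```

```text
hinge+y [ 0.6211 -0.0705  0.1008] [0.0027 0.0027]
hinge-y [ 0.644  -0.1776  0.1009] [0.0028 0.0028]
hinge+y bot [ 0.6223 -0.071   0.039 ] [0.002 0.002]
jaw back+y [ 0.562  -0.0968  0.0652] [0.0032 0.0032]
jaw back-y [ 0.5747 -0.1633  0.0654] [0.0026 0.0026]
rim corner +y in [0.4191 0.3122 0.0582] [0.0022 0.0022]
handle back top [0.408  0.2394 0.1159] [0.0007 0.0007]
handle front top [0.4601 0.2511 0.1141] [0.0002 0.0002]
fixed jaw tops [ 0.6482 -0.1467  0.068 ]
fixed [ 0.6402 -0.0812  0.068 ]
fixed [ 0.6411 -0.1485  0.068 ]
fixed [ 0.626  -0.0866  0.068 ]
```

>>> drive_tool([
  {"claw": 1,"dx": -31,"dy": -13.5,"dz": 0,"turn": 1.04},
  {"claw": 1,"dx": -31,"dy": -13.5,"dz": 0,"turn": 1.04},
  {"claw": 1,"dx": -31,"dy": -13.5,"dz": 0,"turn": 1.04},
  {"claw": 1,"dx": -31,"dy": -13.5,"dz": 0,"turn": 1.04},
  {"claw": 1,"dx": -31,"dy": -13.5,"dz": 0,"turn": 1.04},
  {"claw": 1,"dx": -31,"dy": -13.5,"dz": 0,"turn": 1.04},
  {"claw": 1,"dx": -31,"dy": -13.5,"dz": 0,"turn": 1.04},
  {"claw": 1,"dx": -31,"dy": -13.5,"dz": 0,"turn": 1.04},
])

```text
clock: 0.9
tool_pos: [0.4359, 0.2424, 0.2306]
tool_rot: [0.656, 0.754, -0.001, 0.0]
force: [-0.3, 0.5, 0.1]
opening: 1.001
grip_force: 0.0
```

>>> drive_tool([
  {"claw": 1,"dx": 0,"dy": 0,"dz": 0,"turn": 0},
  {"claw": 1,"dx": 0,"dy": 0,"dz": 0,"turn": 0},
  {"claw": 1,"dx": 0,"dy": 0,"dz": 0,"turn": 0},
])

```text
clock: 1.2
tool_pos: [0.4327, 0.2464, 0.2312]
tool_rot: [0.652, 0.758, -0.0, -0.0]
force: [-0.1, 0.1, 0.3]
opening: 0.998
grip_force: 0.0
```

```bash
python3 - <<'E'
from h import *
im,i=snap("wrist","w1.png");np.save("w1.npy",i["T"]);print(observe()["tool_pos"],observe()["tool_rot"])
S=cam("scene")
cv2.imwrite("pics/w1c.png",cv2.resize(im[:,120:520],(800,800))[0:600] if 0 else im)
E
```

```text
[0.43271666 0.24641203 0.23130325] [ 6.52362839e-01  7.57906802e-01 -3.93874213e-05 -7.26840851e-05]
```

View pics/w1.png

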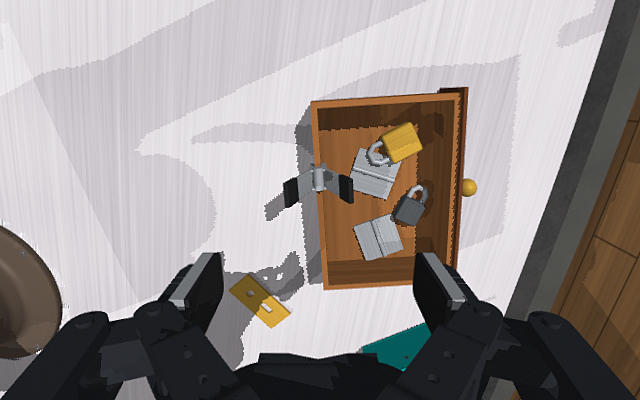

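The wrist picture shows the clip with its handle tops at (289,191) and (346,188) and its barrel at (319,178). The drawer's outer rim edge runs from (312,102) to (324,290).

```bash
python3 - <<'E'
from h import *
S=cam("scene");D=cam("side");W=cam("wrist",observe());W["T"]=np.load("w1.npy")
b=lambda x,y:(400+(x-400)/4,185+y/4)
d=lambda x,y:(250+(x-400)/4,100+(y-300)/4)
im=cv2.imread("pics/w1.png")
dark=(im[150:225,270:365].max(2)<50).astype(np.uint8)
n,l,st,c=cv2.connectedComponentsWithStats(dark)
for k in range(1,n):
    if st[k,4]>60: print(st[k]+[270,150,0,0,0],c[k]+[270,150],cv2.minAreaRect(np.argwhere(l==k)[:,::-1].astype(np.float32)))
for n,ps in [("back",[ray(W,(290,191)),ray(S,b(650,60)),ray(D,d(460,380))]),("front",[ray(W,(346,188)),ray(S,b(640,128)),ray(D,d(537,368))]),
  ("pivot",[ray(W,(319,178)),ray(D,d(505,440))])]:
    P,e=tri(ps);print(n,P.round(4),np.round(e,4))
for p in [(312,102),(324,290),(318,102),(329,288)]:print(plane(W,p,.06).round(4))
print("pivot",plane(W,(319,178),.07),"tops",plane(W,(289,191),.113),plane(W,(346,188),.113))
E
```

```text
[339 175  15  29 343] [345.82215743 188.41107872] ((75.73341369628906, 38.93508529663086), (28.539447784423828, 13.560179710388184), 86.98721313476562)
[284 178  15  30 346] [290.64739884 192.14739884] ((20.700002670288086, 42.400001525878906), (28.318510055541992, 13.951641082763672), 85.2363510131836)
back [0.4106 0.2409 0.108 ] [0.0011 0.0016 0.0011]
front [0.4587 0.2509 0.1088] [0.0015 0.0009 0.0011]
pivot [0.4365 0.2434 0.062 ] [0.0007 0.0007]
[0.4187 0.3133 0.06  ]
[0.4605 0.1181 0.06  ]
[0.4242 0.3142 0.06  ]
[0.4655 0.1214 0.06  ]
pivot [0.43549579 0.24538412 0.07      ] tops [0.4107987 0.2415342 0.113    ] [0.45697204 0.25109776 0.113     ]
```

>>> drive_tool([
  {"claw": 1,"dx": -38.7,"dy": 11,"dz": 0,"turn": -0.06},
  {"claw": 1,"dx": -38.7,"dy": 11,"dz": 0,"turn": -0.06},
  {"claw": 1,"dx": -38.7,"dy": 11,"dz": 0,"turn": -0.06},
  {"claw": 1,"dx": -38.7,"dy": 11,"dz": 0,"turn": -0.06},
  {"claw": 1,"dx": -38.7,"dy": 11,"dz": 0,"turn": -0.06},
  {"claw": 1,"dx": -38.7,"dy": 11,"dz": 0,"turn": -0.06},
  {"claw": 1,"dx": -38.7,"dy": 11,"dz": 0,"turn": -0.06},
  {"claw": 1,"dx": -38.7,"dy": 11,"dz": 0,"turn": -0.06},
])

```text
clock: 2.05
tool_pos: [0.5987, -0.1198, 0.2315]
tool_rot: [0.629, 0.777, 0.0, 0.0]
force: [0.2, 0.6, 0.9]
opening: 1.001
grip_force: 0.0
```

>>> drive_tool([
  {"claw": 0.6,"dx": 0,"dy": 0,"dz": 0,"turn": 0},
  {"claw": 0.6,"dx": 0,"dy": 0,"dz": 0,"turn": 0},
  {"claw": 0.6,"dx": 0,"dy": 0,"dz": 0,"turn": 0},
  {"claw": 0.6,"dx": 0,"dy": 0,"dz": 0,"turn": 0},
])

```text
clock: 2.45
tool_pos: [0.5978, -0.1174, 0.2317]
tool_rot: [0.629, 0.777, 0.0, 0.0]
force: [-0.3, 0.0, 0.1]
opening: 0.599
grip_force: 0.0
```

```bash
python3 - <<'E'
from h import *
im,i=snap("wrist","w2.png");np.save("w2.npy",i["T"]);o=observe();print(o["tool_pos"],o["tool_rot"],o["qpos"])
cv2.imwrite("pics/w2c.png",cv2.resize(im[90:310,160:453],(800,600),interpolation=cv2.INTER_CUBIC))
E
```

```text
[ 0.59779502 -0.11749026  0.23180303] [6.29383331e-01 7.77094946e-01 1.65257249e-04 2.02944395e-04] [-1.94115463e-01  2.88698373e-01  1.63214096e-01  1.44479871e+00
  1.02325377e-04  1.16740342e+00]
```

View pics/w2.png

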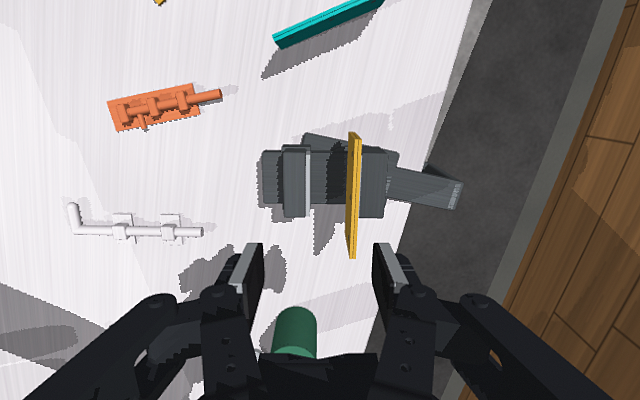

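The wrist view shows the sliding jaw's top at columns 282–310 and rows 145–217. The hinge's top edge runs from (354,132) to (354,258), and the oil tin is near (295,330).

```bash
python3 - <<'E'
from h import *
W=cam("wrist",observe());W["T"]=np.load("w2.npy");S=cam("scene");D=cam("side")
a=lambda x,y:(205+x/4,190+y/4);c=lambda x,y:(320+x/4,175+(y-300)/4)
im=cv2.imread("pics/w2.png");hsv=cv2.cvtColor(im,cv2.COLOR_BGR2HSV)
m=((hsv[:,:,0]>15)&(hsv[:,:,0]<30)&(hsv[:,:,1]>120)).astype(np.uint8);m[:100]=0
n,l,st,_=cv2.connectedComponentsWithStats(m);k=1+st[1:,4].argmax();print(st[k]);r=cv2.minAreaRect(np.argwhere(l==k)[:,::-1].astype(np.float32));print(cv2.boxPoints(r))
P=[plane(W,(x,y),.102) for x,y in [(354,132.5),(354,258)]];print("hinge",P,np.linalg.norm(P[0]-P[1]))
for n,p in [("back+y",(282,145)),("back-y",(283,217)),("front+y",(310.5,146)),("front-y",(309,216))]:print(n,plane(W,p,.068).round(4))
for n,ps in [("hinge+y",[ray(W,(354,132.5)),ray(S,a(292,90)),ray(D,c(187,341))]),("hinge-y",[ray(W,(354,258)),ray(S,a(88,43)),ray(D,c(270,460))]),
 ("back+y",[ray(W,(282,145)),ray(S,a(311,48)),ray(D,c(78,432))]),("back-y",[ray(W,(283,217)),ray(S,a(192,20)),ray(D,c(118,508))])]:
    Q,e=tri(ps);print(n,Q.round(4),np.round(e,4))
print("tin",plane(S,(177,175),.075),plane(W,(295,318),.075))
for y in (150,180,210):print(y,im[y,270:400:1].max(1).tolist())
E
```

```text
[ 345  132   17  127 1502]
[[341.53107 257.53467]
 [348.43933 131.80437]
 [362.1781  132.55927]
 [355.26984 258.28955]]
hinge [array([ 0.61896563, -0.06686907,  0.102     ]), array([ 0.64647111, -0.17818508,  0.102     ])] 0.11466387805876324
back+y [ 0.5605 -0.095   0.068 ]
back-y [ 0.5742 -0.1655  0.068 ]
front+y [ 0.5867 -0.0905  0.068 ]
front-y [ 0.5993 -0.1591  0.068 ]
hinge+y [ 0.6205 -0.0689  0.1001] [0.0023 0.0024 0.0035]
hinge-y [ 0.645  -0.1777  0.1016] [0.0016 0.0034 0.0024]
back+y [ 0.5613 -0.0963  0.0649] [0.0013 0.0027 0.0038]
back-y [ 0.5744 -0.1646  0.066 ] [0.0016 0.0031 0.0025]
tin [ 0.6098488  -0.33836944  0.075     ] [ 0.6077606  -0.27560236  0.075     ]
150 [87, 89, 87, 88, 90, 90, 92, 90, 87, 75, 78, 87, 99, 106, 74, 56, 58, 58, 58, 59, 59, 59, 59, 58, 61, 59, 60, 60, 60, 60, 60, 60, 61, 60, 61, 60, 65, 85, 87, 91, 61, 64, 67, 67, 67, 67, 68, 67, 68, 67, 67, 68, 67, 66, 67, 68, 68, 67, 68, 70, 53, 35, 35, 37, 41, 41, 44, 41, 41, 42, 41, 41, 40, 37, 70, 82, 83, 81, 117, 115, 114, 113, 113, 100, 199, 231, 229, 187, 191, 227, 239, 152, 59, 60, 60, 60, 60, 60, 60, 6
[... 600 characters left out ...]
87, 89, 90, 88, 88, 90, 85, 87, 132, 128, 132, 119, 86, 88, 89, 90, 89, 89, 89, 93, 92]
210 [250, 155, 119, 122, 125, 132, 136, 133, 133, 133, 136, 134, 138, 97, 81, 96, 100, 98, 99, 100, 99, 99, 98, 97, 97, 98, 101, 101, 96, 94, 94, 93, 97, 98, 80, 116, 199, 200, 199, 166, 239, 244, 242, 253, 149, 125, 130, 129, 131, 129, 133, 131, 132, 131, 127, 126, 129, 131, 133, 127, 124, 126, 129, 130, 131, 133, 131, 129, 126, 128, 129, 129, 131, 130, 138, 122, 112, 114, 116, 115, 107, 128, 232, 232, 189, 194, 226, 232, 215, 102, 80, 81, 82, 83, 81, 85, 88, 85, 85, 83, 82, 85, 84, 87, 88, 83, 84, 86, 91, 89, 82, 86, 83, 63, 199, 249, 237, 234, 237, 236, 233, 233, 235, 235, 234, 234, 234, 230, 238, 238]
```

>>> drive_tool([
  {"claw": 0,"dx": -0.6,"dy": -6.2,"dz": 0,"turn": -1.57},
  {"claw": 0,"dx": -0.6,"dy": -6.2,"dz": 0,"turn": -1.57},
  {"claw": 0,"dx": -0.6,"dy": -6.2,"dz": 0,"turn": -1.57},
  {"claw": 0,"dx": -0.6,"dy": -6.2,"dz": 0,"turn": -1.57},
  {"claw": 0,"dx": -0.6,"dy": -6.2,"dz": 0,"turn": -1.57},
  {"claw": 0,"dx": -0.6,"dy": -6.2,"dz": 0,"turn": -1.57},
  {"claw": 0,"dx": -0.6,"dy": -6.2,"dz": 5,"turn": -1.57},
  {"claw": 0,"dx": -0.6,"dy": -6.2,"dz": 5,"turn": -1.57},
])

```text
clock: 3.3
tool_pos: [0.5337, -0.1354, 0.1743]
tool_rot: [0.078, 0.997, 0.001, -0.006]
force: [-1.6, 0.8, -0.5]
opening: 0.003
grip_force: 0.0
```

```bash
python3 - <<'E'
from h import *
o=observe();print(o["tool_pos"],o["qpos"])
D=cam("side");u=np.array([.979,.204]);v=np.array([-.204,.979])
for x,y in [(33,492),(70,575),(110,590),(320,590),(325,572)]:
    q=plane(D,(320+x/4,175+(y-300)/4),.04);d=q[:2]-[.568,-.1305];print(d@u,d@v)
E
```

```text
[ 0.53373597 -0.13535548  0.17428657] [-2.48382756e-01  1.89391136e-01 -8.90710960e-02  1.30418731e+00
  3.47994745e-05 -9.25815128e-02]
-0.024547811601014807 0.019832647916202463
-0.026950766820861057 -0.04930437923130878
-0.01194517088541929 -0.06547076352645775
0.08542861255710947 -0.09362232403014288
0.09332691416925847 -0.08162490126681456
```

>>> drive_tool([
  {"claw": 0,"dx": 0,"dy": 0,"dz": 0,"turn": -0.365},
  {"claw": 0,"dx": 0,"dy": 0,"dz": 0,"turn": -0.365},
  {"claw": 0,"dx": 0,"dy": 0,"dz": 4,"turn": -0.365},
  {"claw": 0,"dx": 0,"dy": 0,"dz": 8,"turn": -0.365},
  {"claw": 0,"dx": 0,"dy": 0,"dz": 10,"turn": -0.365},
  {"claw": 0,"dx": 0,"dy": 0,"dz": 10,"turn": -0.365},
  {"claw": 0,"dx": 0,"dy": 0,"dz": 10,"turn": -0.365},
])

```text
clock: 4.0
tool_pos: [0.5387, -0.137, 0.0822]
tool_rot: [-0.101, 0.995, -0.0, 0.0]
force: [0.1, -0.4, 0.4]
opening: -0.001
grip_force: 0.0
```

```bash
python3 - <<'E'
from h import *
im,i=snap("wrist","w3.png");o=observe();print(o["tool_pos"],o["tool_rot"],o["force"])
E
```

```text
[ 0.53940125 -0.13732086  0.08300623] [-1.00879855e-01  9.94897979e-01 -3.87214887e-04  1.05621821e-03] [ 0.04671704 -0.14199622  0.93606824]
```

View pics/w3.png

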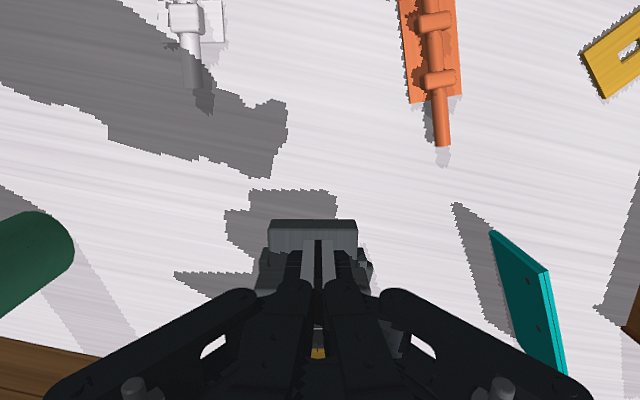

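The wrist view shows the closed fingers over the vise bed, which ends at rows 220–250 and columns 268–357. They are centred behind the jaw and clear of the tin and the turquoise plate.

>>> drive_tool([
  {"claw": 0,"dx": 0,"dy": 0,"dz": 2,"turn": 0},
  {"claw": 0,"dx": 0,"dy": 0,"dz": 2.9,"turn": 0},
  {"claw": 0,"dx": -0.6,"dy": 0,"dz": 2.9,"turn": 0},
  {"claw": 0,"dx": -1.2,"dy": 0,"dz": 2.9,"turn": 0},
  {"claw": 0,"dx": -1.8,"dy": 0,"dz": 2.9,"turn": 0},
  {"claw": 0,"dx": -2.4,"dy": 0,"dz": 2.9,"turn": 0},
])

```text
clock: 4.65
tool_pos: [0.5624, -0.1331, 0.0531]
tool_rot: [-0.1, 0.995, -0.0, -0.0]
force: [-4.3, -2.2, 3.1]
opening: 0.0
grip_force: 2.2
```

>>> drive_tool([
  {"claw": 0,"dx": -0.3,"dy": 0,"dz": 0,"turn": 0},
  {"claw": 0,"dx": -0.6,"dy": 0,"dz": 0,"turn": 0},
  {"claw": 0,"dx": -0.9,"dy": 0,"dz": 0,"turn": 0},
  {"claw": 0,"dx": -1.2,"dy": 0,"dz": 0,"turn": 0},
  {"claw": 0,"dx": -1.2,"dy": 0,"dz": 0,"turn": 0},
])

```text
clock: 5.15
tool_pos: [0.5744, -0.1304, 0.0522]
tool_rot: [-0.1, 0.995, 0.0, 0.0]
force: [-1.8, -1.0, 1.5]
opening: -0.001
grip_force: 0.8
```

>>> drive_tool([
  {"claw": 0,"dx": -0.3,"dy": 0,"dz": 0,"turn": 0},
  {"claw": 0,"dx": -0.6,"dy": 0,"dz": 0,"turn": 0},
  {"claw": 0,"dx": -0.8,"dy": 0,"dz": 0,"turn": 0},
  {"claw": 0,"dx": -0.9,"dy": 0,"dz": 0,"turn": 0},
])

```text
clock: 5.55
tool_pos: [0.5828, -0.1287, 0.0522]
tool_rot: [-0.1, 0.995, -0.0, -0.0]
force: [-4.0, -2.2, 2.0]
opening: -0.003
grip_force: 2.0
```

>>> drive_tool([
  {"claw": 0,"dx": -0.2,"dy": 0,"dz": 0,"turn": 0},
  {"claw": 0,"dx": -0.3,"dy": 0,"dz": 0,"turn": 0},
])

```text
clock: 5.75
tool_pos: [0.5857, -0.1281, 0.0522]
tool_rot: [-0.1, 0.995, -0.0, -0.0]
force: [-4.2, -1.8, 1.5]
opening: -0.001
grip_force: 2.0
```

>>> drive_tool([
  {"claw": 0,"dx": -0.15,"dy": 0,"dz": 0,"turn": 0},
  {"claw": 0,"dx": -0.3,"dy": 0,"dz": 0,"turn": 0},
])

```text
clock: 5.95
tool_pos: [0.5886, -0.1275, 0.0522]
tool_rot: [-0.1, 0.995, -0.0, -0.0]
force: [-4.4, -2.3, 0.6]
opening: -0.0
grip_force: 2.1
```

>>> drive_tool([
  {"claw": 0,"dx": -0.15,"dy": 0,"dz": 0,"turn": 0},
  {"claw": 0,"dx": -0.3,"dy": 0,"dz": 0,"turn": 0},
])

```text
clock: 6.15
tool_pos: [0.5915, -0.1269, 0.0522]
tool_rot: [-0.1, 0.995, -0.0, -0.0]
force: [-4.3, -2.3, 0.6]
opening: -0.002
grip_force: 2.1
```

>>> drive_tool([
  {"claw": 0,"dx": -0.1,"dy": 0,"dz": 0,"turn": 0},
  {"claw": 0,"dx": -0.2,"dy": 0,"dz": 0,"turn": 0},
])

```text
clock: 6.35
tool_pos: [0.5931, -0.1266, 0.0522]
tool_rot: [-0.1, 0.995, -0.0, -0.0]
force: [-6.6, -3.6, 2.1]
opening: -0.002
grip_force: 3.0
```

>>> drive_tool([
  {"claw": 0,"dx": -0.1,"dy": 0,"dz": 0,"turn": 0},
  {"claw": 0,"dx": -0.15,"dy": 0,"dz": 0,"turn": 0},
  {"claw": 0,"dx": -0.15,"dy": 0,"dz": 0,"turn": 0},
])

```text
clock: 6.65
tool_pos: [0.5939, -0.1264, 0.0522]
tool_rot: [-0.1, 0.995, -0.0, -0.001]
force: [-6.9, -4.0, 2.2]
opening: 0.002
grip_force: 3.8
```

```bash
python3 - <<'E'
from h import *
s,_=snap("scene");d,_=snap("side")
cv2.imwrite("pics/z2.png",np.hstack([cv2.resize(s[160:260,200:300],(400,400),interpolation=2),cv2.resize(d[160:260,310:410],(400,400),interpolation=2)]))
print(observe()["force"])
E
```

```text
[-6.55496327 -3.2665973   2.55183767]
```

View pics/z2.png

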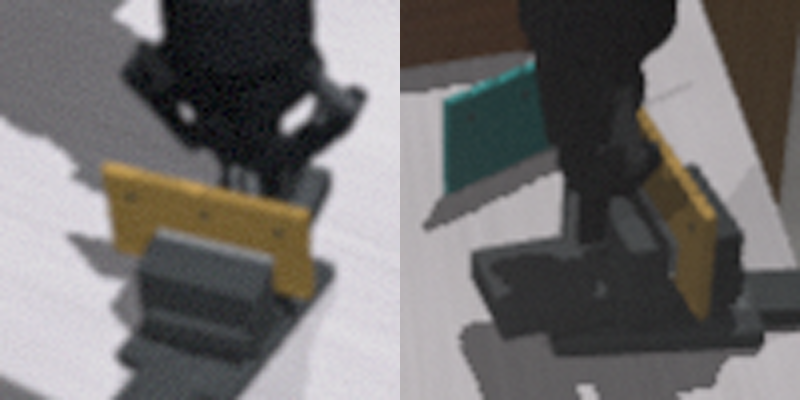

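The pictures show the hinge upright, with the jaw close up against it. I'll push on until it stalls.

>>> drive_tool([
  {"claw": 0,"dx": -0.15,"dy": 0,"dz": 0,"turn": 0},
  {"claw": 0,"dx": -0.3,"dy": 0,"dz": 0,"turn": 0},
  {"claw": 0,"dx": -0.3,"dy": 0,"dz": 0,"turn": 0},
])

```text
clock: 7.05
tool_pos: [0.594, -0.1264, 0.0522]
tool_rot: [-0.1, 0.995, -0.001, -0.004]
force: [-16.9, -6.2, 10.9]
opening: 0.001
grip_force: 9.1
```

>>> drive_tool([
  {"claw": 0,"dx": -0.15,"dy": 0,"dz": 0,"turn": 0},
  {"claw": 0,"dx": -0.3,"dy": 0,"dz": 0,"turn": 0},
  {"claw": 0,"dx": -0.3,"dy": 0,"dz": 0,"turn": 0},
])

```text
clock: 7.35
tool_pos: [0.594, -0.1264, 0.0522]
tool_rot: [-0.1, 0.995, -0.001, -0.006]
force: [-27.0, -7.7, 16.3]
opening: -0.001
grip_force: 14.2
```

The jaw has stalled with the force rising, so the hinge is nipped. I'll retreat, lift and head for the clip.

>>> drive_tool([
  {"claw": 0,"dx": 1,"dy": 0,"dz": 0,"turn": 0},
  {"claw": 0,"dx": 2.5,"dy": 0,"dz": 0,"turn": 0},
  {"claw": 0,"dx": 3.5,"dy": 0,"dz": -5,"turn": 0},
  {"claw": 0,"dx": 3.5,"dy": 0,"dz": -10,"turn": 0.15},
  {"claw": 0.3,"dx": 3.5,"dy": 2,"dz": -15,"turn": 0.3},
  {"claw": 0.6,"dx": 3.5,"dy": 6,"dz": -17,"turn": 0.45},
  {"claw": 1,"dx": 3.5,"dy": 10,"dz": -17,"turn": 0.6},
  {"claw": 1,"dx": 3.5,"dy": 14,"dz": -17,"turn": 0.75},
])

```text
clock: 8.15
tool_pos: [0.5399, 0.0069, 0.2241]
tool_rot: [0.273, 0.962, 0.002, 0.002]
force: [0.9, 0.3, -0.7]
opening: 0.679
grip_force: 0.0
```

```bash
python3 - <<'E'
from h import *
s,_=snap("scene","s3.png");d,_=snap("side","d3.png")
o=observe();Rm=R.from_quat(o["tool_rot"]).as_matrix();print(o["clock"],o["tool_pos"],np.arctan2(Rm[1,1],Rm[0,1]),Rm.T@(np.array([.4355,.2455,.2])-o["tool_pos"]))
E
```

```text
8.25 [0.53879349 0.00933211 0.22337194] 1.0249158624873027 [0.21091851 0.14812041 0.02376534]
```

>>> drive_tool([
  {"claw": 1,"dx": 21.1,"dy": 14.8,"dz": 1,"turn": 0.82},
  {"claw": 1,"dx": 21.1,"dy": 14.8,"dz": 1,"turn": 0.82},
  {"claw": 1,"dx": 21.1,"dy": 14.8,"dz": 1,"turn": 0.82},
  {"claw": 1,"dx": 21.1,"dy": 14.8,"dz": 1,"turn": 0.82},
  {"claw": 1,"dx": 21.1,"dy": 14.8,"dz": 1,"turn": 0.82},
  {"claw": 1,"dx": 21.1,"dy": 14.8,"dz": 1,"turn": 0.82},
  {"claw": 1,"dx": 21.1,"dy": 14.8,"dz": 1,"turn": 0.82},
  {"claw": 1,"dx": 21.1,"dy": 14.8,"dz": 1,"turn": 0.82},
])

```text
clock: 9.05
tool_pos: [0.4357, 0.2421, 0.2124]
tool_rot: [0.63, 0.776, 0.001, 0.0]
force: [-0.3, 0.3, -0.4]
opening: 1.003
grip_force: 0.0
```

```bash
python3 - <<'E'
from h import *
im,i=snap("wrist","w4.png");o=observe();Rm=R.from_quat(o["tool_rot"]).as_matrix();print(o["tool_pos"],np.arctan2(Rm[1,1],Rm[0,1]),Rm.T@(np.array([.4355,.2455,.086])-o["tool_pos"]))
W1=cam("wrist",o);W1["T"]=np.load("w1.npy")
p0,p1=proj(i,[.411,.2405,.11]),proj(i,[.459,.2505,.11]);print(p0,p1)
x0,x1,y=int(p0[0])-25,int(p1[0])+25,int(p0[1]);sub=im[y-40:y+40,x0:x1]
n,l,st,c=cv2.connectedComponentsWithStats((sub.max(2)<50).astype(np.uint8))
C=[c[k]+[x0,y-40] for k in range(1,n) if st[k,4]>150 and st[k,4]<900];print(C)
C.sort(key=lambda q:q[0])
if len(C)==2:
  for q,q1 in zip(C,[(290.6,192.1),(345.8,188.4)]):
    P,e=tri([ray(i,q),ray(W1,q1)]);print(P.round(4),e,plane(i,q,.11).round(4))
cv2.imwrite("pics/w4c.png",im)
E
```

```text
[0.43600227 0.24134268 0.21243958] 0.20564214825661004 [0.00409579 0.00024125 0.12644236]
[284.16926886 190.53139519] [347.29691352 190.62597135]
[array([285.46633416, 191.65087282]), array([345.0320197 , 191.00246305])]
[0.4127 0.2446 0.1252] [np.float64(2.854542938797647e-06), np.float64(2.8545429388380905e-06)] [0.4121 0.2398 0.11  ]
[0.4566 0.2512 0.115 ] [np.float64(3.8008111101106084e-05), np.float64(3.8008111101002936e-05)] [0.4573 0.2498 0.11  ]
```

>>> drive_tool([
  {"claw": 1,"dx": 0.4,"dy": 0,"dz": 4,"turn": 0},
  {"claw": 1,"dx": 0.4,"dy": 0,"dz": 8,"turn": 0},
  {"claw": 1,"dx": 0.4,"dy": 0,"dz": 11,"turn": 0},
  {"claw": 1,"dx": 0.4,"dy": 0,"dz": 12.6,"turn": 0},
  {"claw": 1,"dx": 0.4,"dy": 0,"dz": 12.6,"turn": 0},
])

```text
clock: 9.6
tool_pos: [0.4339, 0.2431, 0.0839]
tool_rot: [0.632, 0.775, -0.002, -0.001]
force: [-0.1, 0.2, 0.2]
opening: 1.001
grip_force: 0.0
```

>>> drive_tool([
  {"claw": 0.6,"dx": 0,"dy": 0,"dz": 0,"turn": 0},
  {"claw": 0.6,"dx": 0,"dy": 0,"dz": 0,"turn": 0},
  {"claw": 0.4,"dx": 0,"dy": 0,"dz": 0,"turn": 0},
  {"claw": 0.4,"dx": 0,"dy": 0,"dz": 0,"turn": 0},
  {"claw": 0.15,"dx": 0,"dy": 0,"dz": 0,"turn": 0},
  {"claw": 0.15,"dx": 0,"dy": 0,"dz": 0,"turn": 0},
], grip_force=35)

```text
clock: 10.2
tool_pos: [0.4353, 0.246, 0.0901]
tool_rot: [0.632, 0.775, 0.002, -0.0]
force: [-7.6, -1.1, 18.5]
opening: 0.18
grip_force: 39.1
```

>>> drive_tool([
  {"claw": 0,"dx": 0,"dy": 0,"dz": 0,"turn": 0},
  {"claw": 0,"dx": 0,"dy": 0,"dz": 0,"turn": 0},
  {"claw": 0,"dx": 0,"dy": 0,"dz": 0,"turn": 0},
  {"claw": 0,"dx": 0,"dy": 0,"dz": 0,"turn": 0},
])

```text
clock: 10.6
tool_pos: [0.4353, 0.246, 0.0901]
tool_rot: [0.632, 0.775, 0.002, 0.0]
force: [-7.5, -1.4, 18.7]
opening: 0.18
grip_force: 39.2
```

```bash
python3 - <<'E'
from h import *
s,_=snap("scene");d,_=snap("side");w,_=snap("wrist");o=observe();print(o["tool_pos"],o["force"],o["opening"])
cv2.imwrite("pics/z4.png",np.hstack([cv2.resize(s[160:260,410:510],(400,400),interpolation=2),cv2.resize(d[80:180,230:330],(400,400),interpolation=2)]))
E
```

```text
[0.43531232 0.24595896 0.09013734] [-6.7003104  -1.55157093 18.37138979] 0.1811770519396282
```

View pics/z4.png

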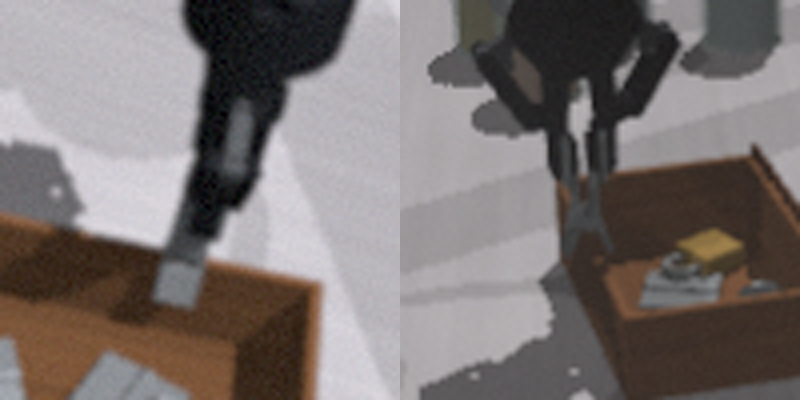

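The clip is squeezed: its jaws gape astride the wall and the barrel is pressed on the rim. The pivot is therefore about 25 mm below the TCP. Next I lift it off.

>>> drive_tool([
  {"claw": 0,"dx": 0,"dy": 0,"dz": -2,"turn": 0},
  {"claw": 0,"dx": 0,"dy": 0,"dz": -4,"turn": 0},
  {"claw": 0,"dx": 0,"dy": 0,"dz": -7,"turn": 0},
  {"claw": 0,"dx": 0,"dy": 0,"dz": -10,"turn": 0},
  {"claw": 0,"dx": 0,"dy": 0,"dz": -11,"turn": 0},
  {"claw": 0,"dx": 0,"dy": 0,"dz": -11,"turn": 0},
  {"claw": 0,"dx": 0,"dy": 0,"dz": -11,"turn": 0},
])

```text
clock: 11.45
tool_pos: [0.4346, 0.2449, 0.1955]
tool_rot: [0.632, 0.775, -0.0, -0.0]
force: [0.1, 0.9, -0.4]
opening: 0.178
grip_force: 36.9
```

```bash
python3 - <<'E'
from h import *
o=observe();Rm=R.from_quat(o["tool_rot"]).as_matrix();print(o["clock"],o["tool_pos"],o["opening"],o["force"],np.arctan2(Rm[1,1],Rm[0,1]),Rm.T@(np.array([.6327,-.123,.19])-o["tool_pos"]))
s,S=snap("scene");d,D=snap("side");cv2.imwrite("pics/s5.png",s);cv2.imwrite("pics/d5.png",d)
# hinge re-measure by colour: near vise
for im,(x0,y0,x1,y1) in ((s,(200,170,310,260)),(d,(350,170,410,260))):
    h=cv2.cvtColor(im[y0:y1,x0:x1],cv2.COLOR_BGR2HSV);m=((h[...,0]>15)&(h[...,0]<30)&(h[...,1]>110)).astype(np.uint8)
    n,l,st,_=cv2.connectedComponentsWithStats(m);k=1+st[1:,4].argmax();c=np.argwhere(l==k)[:,::-1]+[x0,y0]
    q=cv2.approxPolyDP(cv2.convexHull(c.astype(np.float32)),3,True)[:,0];print(st[k,4],q.tolist())
E
```

```text
11.45 [0.43455507 0.24488876 0.19553119] 0.17794344854455954 [ 0.0692586   0.93410396 -0.44019057] 0.2032846196398839 [-0.40031549  0.11979509  0.00554877]
738 [[277.0, 233.0], [229.0, 221.0], [227.0, 202.0], [275.0, 212.0]]
330 [[384.0, 233.0], [366.0, 200.0], [368.0, 185.0], [388.0, 213.0]]
```

>>> drive_tool([
  {"claw": 0,"dx": -4,"dy": 1.2,"dz": -0.5,"turn": 0},
  {"claw": 0,"dx": -8,"dy": 2.4,"dz": -0.5,"turn": 0},
  {"claw": 0,"dx": -13,"dy": 3.9,"dz": -0.5,"turn": 0},
  {"claw": 0,"dx": -18,"dy": 5.4,"dz": -0.5,"turn": 0},
  {"claw": 0,"dx": -23,"dy": 6.9,"dz": -0.5,"turn": 0},
  {"claw": 0,"dx": -28,"dy": 8.4,"dz": -0.5,"turn": 0},
  {"claw": 0,"dx": -33,"dy": 9.9,"dz": -0.5,"turn": 0},
  {"claw": 0,"dx": -37,"dy": 11,"dz": -0.5,"turn": 0},
])

```text
clock: 12.35
tool_pos: [0.6161, -0.0949, 0.1996]
tool_rot: [0.632, 0.775, -0.001, -0.001]
force: [0.5, 1.4, -0.6]
opening: 0.181
grip_force: 36.9
```

>>> drive_tool([
  {"claw": 0,"dx": -2,"dy": 0.7,"dz": 0,"turn": 0},
  {"claw": 0,"dx": -3,"dy": 1,"dz": 0,"turn": 0},
  {"claw": 0,"dx": -3,"dy": 1,"dz": 0,"turn": 0},
  {"claw": 0,"dx": -3,"dy": 1,"dz": 0,"turn": 0},
  {"claw": 0,"dx": -3,"dy": 1,"dz": 0,"turn": 0},
])

```text
clock: 12.85
tool_pos: [0.6313, -0.1189, 0.2015]
tool_rot: [0.631, 0.776, 0.0, -0.0]
force: [-0.5, -0.1, -0.1]
opening: 0.182
grip_force: 36.9
```

```bash
python3 - <<'E'
from h import *
im,i=snap("wrist","w6.png");np.save("w6.npy",i["T"]);o=observe();Rm=R.from_quat(o["tool_rot"]).as_matrix();print(o["clock"],o["tool_pos"],o["opening"],np.arctan2(Rm[1,1],Rm[0,1]))
E
```

```text
12.9 [ 0.63138804 -0.11889184  0.20164335] 0.18526196412512344 0.20498116444230605
```

View pics/w6.png

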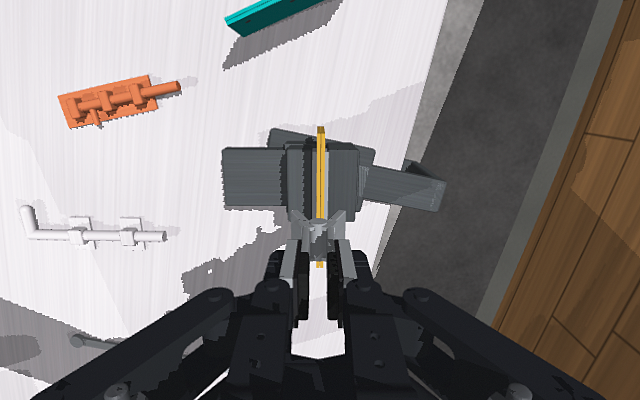

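The wrist view shows the hinge's top edge from (321,127) to (320,267) and the open clip over it at (320,230), lined up in column. Now I'll measure the offsets.

```bash
python3 - <<'E'
from h import *
o=observe();W=cam("wrist",o);W["T"]=np.load("w6.npy");im=cv2.imread("pics/w6.png");h=cv2.cvtColor(im,cv2.COLOR_BGR2HSV)
m=(h[...,0]>15)&(h[...,0]<32)&(h[...,1]>110);m[:110]=0;m[285:]=0;m[:,:300]=0;m[:,340:]=0
for y in (124,126,127,128,130,140,160,180,200,215,262,264,266,268,270):
    c=np.flatnonzero(m[y]);print(y,(c.min(),c.max()) if len(c) else None)
T=np.linalg.inv(W["T"])
Rm=R.from_quat(o["tool_rot"]).as_matrix()
for z in (.102,):
  pts=[plane(W,p,z) for p in ((321.5,127),(320,268))]
  print(pts,np.linalg.norm(pts[0]-pts[1]),Rm.T@((pts[0]+pts[1])/2-o["tool_pos"]))
  d=pts[0]-pts[1];print("yaw",np.arctan2(-d[0],d[1]))
# scene/side triangulation
S=cam("scene");D=cam("side")
A,e=tri([ray(S,(276,212)),ray(D,(368,185)),ray(W,(321.5,127))]);B,f=tri([ray(S,(227,202)),ray(D,(388,214)),ray(W,(320,268))]);print(A,B,e,f,Rm.T@((A+B)/2-o["tool_pos"]))
print(proj(W,o["tool_pos"]+np.array([0,0,-.025])),proj(W,o["tool_pos"]+np.array([0,0,-.099])))
E
```

```text
124 None
126 None
127 (np.int64(317), np.int64(323))
128 (np.int64(318), np.int64(323))
130 (np.int64(318), np.int64(323))
140 (np.int64(317), np.int64(324))
160 (np.int64(317), np.int64(324))
180 (np.int64(317), np.int64(323))
200 (np.int64(316), np.int64(323))
215 (np.int64(316), np.int64(323))
262 (np.int64(316), np.int64(322))
264 (np.int64(316), np.int64(322))
266 (np.int64(316), np.int64(322))
268 None
270 None
[array([ 0.62463705, -0.06667887,  0.102     ]), array([ 0.64722549, -0.17943364,  0.102     ])] 0.114995108080571 [-0.00501525  0.00358186  0.09964336]
yaw 0.19771519072925345
[ 0.6241973  -0.07010789  0.1025122 ] [ 0.64634907 -0.17688904  0.10216836] [np.float64(0.0036555216908192526), np.float64(0.0032437624589833455), np.float64(0.003488618139882454)] [np.float64(0.00320336939747651), np.float64(0.0015149482694761906), np.float64(0.002258099264342669)] [-0.00531421  0.0028476   0.0993029 ]
[315.479038  236.3392443] [316.05114578 196.31127308]
```

>>> drive_tool([
  {"claw": 0,"dx": -0.5,"dy": 0.1,"dz": 2,"turn": 0},
  {"claw": 0,"dx": -0.5,"dy": 0.1,"dz": 3.5,"turn": 0},
  {"claw": 0,"dx": -0.5,"dy": 0.1,"dz": 4.8,"turn": 0},
  {"claw": 0,"dx": -0.5,"dy": 0.1,"dz": 5.8,"turn": 0},
  {"claw": 0,"dx": -0.5,"dy": 0.1,"dz": 6.4,"turn": 0},
  {"claw": 0,"dx": -0.5,"dy": 0.1,"dz": 6.4,"turn": 0},
])

```text
clock: 13.5
tool_pos: [0.6334, -0.1247, 0.1366]
tool_rot: [0.632, 0.775, -0.0, -0.001]
force: [0.1, -0.7, -0.9]
opening: 0.182
grip_force: 36.9
```

>>> drive_tool([
  {"claw": 0,"dx": 0,"dy": 0,"dz": 0.2,"turn": 0},
  {"claw": 0,"dx": 0,"dy": 0,"dz": 0.4,"turn": 0},
  {"claw": 0,"dx": 0,"dy": 0,"dz": 0.4,"turn": 0},
])

```text
clock: 13.8
tool_pos: [0.6339, -0.1251, 0.1335]
tool_rot: [0.632, 0.775, 0.0, 0.0]
force: [0.2, -0.0, -0.6]
opening: 0.184
grip_force: 36.9
```

>>> drive_tool([
  {"claw": 0,"dx": 0,"dy": 0,"dz": 0.2,"turn": 0},
  {"claw": 0,"dx": 0,"dy": 0,"dz": 0.3,"turn": 0},
  {"claw": 0,"dx": 0,"dy": 0,"dz": 0.3,"turn": 0},
])

```text
clock: 14.1
tool_pos: [0.6342, -0.1252, 0.1323]
tool_rot: [0.632, 0.775, 0.001, 0.001]
force: [-1.8, 0.4, 7.8]
opening: 0.179
grip_force: 37.9
```

Contact came at the expected height (TCP z about 0.132 m). I'll release, following the pads' swing downward.

>>> drive_tool([
  {"claw": 0.3,"dx": 0,"dy": 0,"dz": 0.1,"turn": 0},
  {"claw": 0.4,"dx": 0,"dy": 0,"dz": 0.2,"turn": 0},
  {"claw": 0.5,"dx": 0,"dy": 0,"dz": 0.3,"turn": 0},
  {"claw": 0.65,"dx": 0,"dy": 0,"dz": 0.3,"turn": 0},
  {"claw": 0.8,"dx": 0,"dy": 0,"dz": 0.3,"turn": 0},
  {"claw": 1,"dx": 0,"dy": 0,"dz": 0.3,"turn": 0},
  {"claw": 1,"dx": 0,"dy": 0,"dz": 0.3,"turn": 0},
])

```text
clock: 14.8
tool_pos: [0.6338, -0.125, 0.1272]
tool_rot: [0.632, 0.775, -0.0, -0.0]
force: [0.3, 1.6, 0.1]
opening: 1.001
grip_force: 0.0
```

```bash
python3 - <<'E'
from h import *
s,_=snap("scene");d,_=snap("side");w,_=snap("wrist","w7.png");o=observe();print(o["tool_pos"],o["force"],o["opening"],o["grip_force"])
cv2.imwrite("pics/z7.png",np.hstack([cv2.resize(s[160:260,200:300],(400,400),interpolation=2),cv2.resize(d[130:230,330:430],(400,400),interpolation=2)]))
E
```

```text
[ 0.63381396 -0.12504449  0.12731723] [-0.42172781  0.22925026  0.69883302] 1.00282160411022 0.0
```

View pics/z7.png

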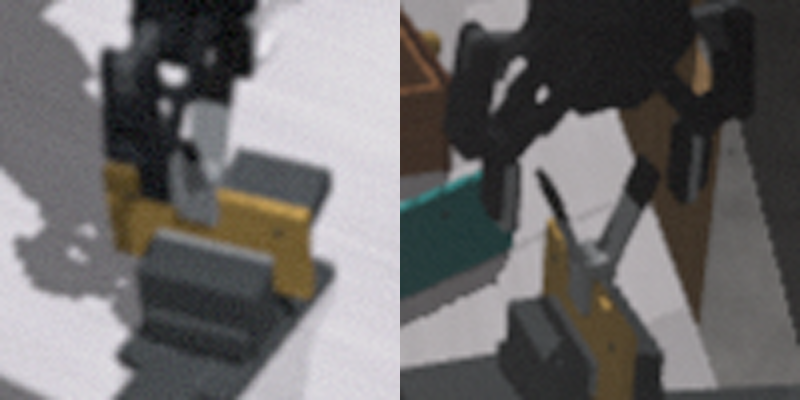

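The clip sits on the hinge's top edge, with its barrel at about (377,194) in the side view, and the fingers are clear of the handles. I'll lift away and check.

>>> drive_tool([
  {"claw": 1,"dx": 0,"dy": 0,"dz": -2,"turn": 0},
  {"claw": 1,"dx": 0,"dy": 0,"dz": -5,"turn": 0},
  {"claw": 1,"dx": 0,"dy": 0,"dz": -10,"turn": 0},
  {"claw": 1,"dx": 0,"dy": 0,"dz": -10,"turn": 0},
  {"claw": 1,"dx": 0,"dy": 0,"dz": -10,"turn": 0},
])

```text
clock: 15.45
tool_pos: [0.6347, -0.1252, 0.2291]
tool_rot: [0.632, 0.775, 0.001, 0.002]
force: [-0.1, 0.2, -1.1]
opening: 0.995
grip_force: 0.0
```

```bash
python3 - <<'E'
from h import *
s,_=snap("scene");d,_=snap("side");w,_=snap("wrist")
cv2.imwrite("pics/z8.png",np.vstack([np.hstack([cv2.resize(s[180:255,210:310],(400,300),interpolation=2),cv2.resize(d[155:230,330:430],(400,300),interpolation=2)]),cv2.resize(w[100:250,160:560],(800,300),interpolation=2)]))
E
```

```text
(no output)
```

View pics/z8.png

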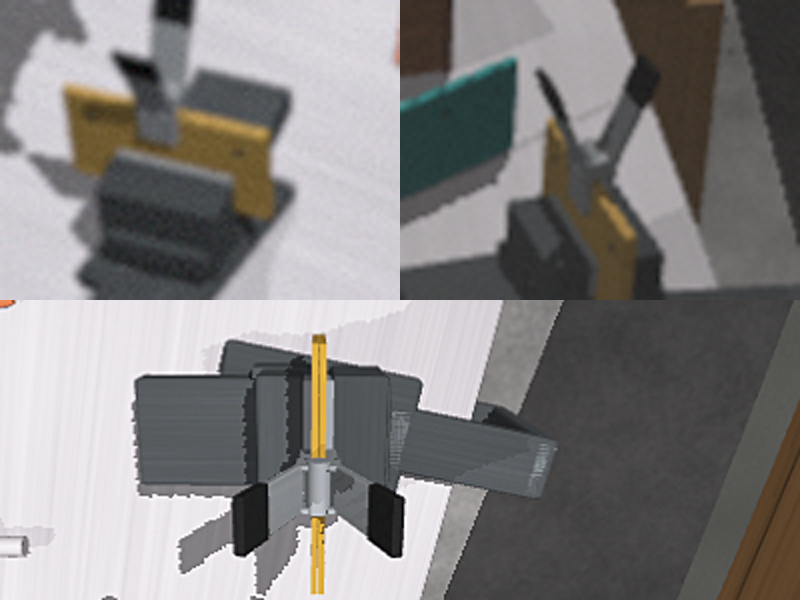

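The clip is square across the hinge, near mid-length, and its handles are symmetric. One height check before handing in.

```bash
python3 - <<'E'
from h import *
S=cam("scene");D=cam("side");W=cam("wrist",observe())
P,e=tri([ray(S,(252.5,202.5)),ray(D,(378.3,194.5)),ray(W,(160+318/2,100+183/2))]);print(P,e)
for z in (.107,.117):
  q=plane(W,(319,191.5),z);print(z,q,proj(D,q),proj(S,q))
H=[plane(W,(319,118),.102),plane(W,(319,246),.102)];print((H[0]+H[1])/2)
E
```

```text
[ 0.6344405  -0.12356852  0.11335583] [np.float64(0.004887007223374924), np.float64(0.0036901866787797505), np.float64(0.0014899863755598775)]
0.107 [ 0.63588988 -0.12654255  0.107     ] [377.58419793 196.83588762] [248.89109889 205.84394024]
0.117 [ 0.6352605  -0.12363001  0.117     ] [377.35537906 191.80901459] [249.91808308 202.61077685]
[ 0.6351799  -0.12305121  0.102     ]
```

```bash
python3 - <<'E'
from h import *
S=cam("scene");D=cam("side")
def caps(im,box,t,amin):
    x0,y0,x1,y1=box;n,l,st,c=cv2.connectedComponentsWithStats((im[y0:y1,x0:x1].max(2)<t).astype(np.uint8))
    return sorted([((c[k]+[x0,y0]).round(1).tolist(),int(st[k,4])) for k in range(1,n) if st[k,4]>=amin],key=lambda q:-q[1])[:4]
s0,d0=cv2.imread("pics/scene0.png"),cv2.imread("pics/side0.png")
s1,_=snap("scene","s9.png");d1,_=snap("side","d9.png");w1,W=snap("wrist","w9.png")
for t in (35,45):
  print(t,"scene0",caps(s0,(450,190,475,225),t,8));print("side0",caps(d0,(255,105,292,130),t,5))
  print("scene1",caps(s1,(230,170,262,202),t,8));print("side1",caps(d1,(360,160,400,192),t,5))
  print("wrist1",caps(w1,(265,170,375,245),t,60))
E
```

```text
35 scene0 [([461.4, 200.5], 45), ([458.9, 216.7], 30)]
side0 []
scene1 [([253.0, 180.7], 45), ([244.2, 197.1], 22)]
side1 [([390.4, 175.2], 30)]
wrist1 [([351.9, 209.2], 420), ([287.0, 208.7], 391)]
45 scene0 [([461.2, 200.6], 53), ([458.8, 216.6], 40)]
side0 [([283.1, 119.3], 17)]
scene1 [([253.0, 180.7], 49), ([244.0, 197.1], 29)]
side1 [([390.4, 175.1], 62), ([367.8, 179.2], 17)]
wrist1 [([353.1, 209.9], 531), ([285.5, 209.4], 511)]
```

```bash
python3 - <<'E'
from h import *
S=cam("scene");D=cam("side");W0=cam("wrist",observe());W1=dict(W0);W0["T"]=np.load("w1.npy")
for n,s,d,w,W in [("rim front",(458.8,216.6),(283.1,119.3),(345.8,188.4),W0),("rim back",(461.2,200.6),(265,120),(290.6,192.1),W0),
 ("hinge front",(244,197.1),(390.4,175.1),(353.1,209.9),W1),("hinge back",(253,180.7),(367.8,179.2),(285.5,209.4),W1)]:
    r=[ray(S,s),ray(D,d),ray(W,w)]
    print(n,*[tri(x)[0].round(4) for x in (r,r[:2],r[::2],r[1:])])
E
```

```text
rim front [0.4568 0.2486 0.1049] [0.4559 0.2487 0.1044] [0.4576 0.2492 0.1074] [0.4573 0.2482 0.1038]
rim back [0.4113 0.2396 0.1075] [0.4107 0.2401 0.1071] [0.4121 0.2398 0.1083] [0.4113 0.2391 0.1077]
hinge front [ 0.6584 -0.1204  0.1532] [ 0.6582 -0.1196  0.1528] [ 0.6583 -0.1197  0.1545] [ 0.6589 -0.1214  0.1532]
hinge back [ 0.6122 -0.1305  0.1527] [ 0.6118 -0.1304  0.1525] [ 0.6127 -0.1289  0.1556] [ 0.613  -0.1311  0.1519]
```

```bash
python3 -c "
from plant import ctrl;print(ctrl.sign_off())"
```

```text
the job is handed in; nothing more can be done
None
```

I handed the job in at about 16 s, without seeing the verdict: the vise nips the upright hinge and the clip pinches its top edge, square and near mid-length, with its pivot about 9 mm above the edge (limit 15 mm, not pressed fully down).

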